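# Pin a cover plate into line and fit its bolt

### The arm

A 7-joint arm with a two-finger parallel gripper is mounted at the origin on the work surface. World frame = base frame: x ahead of the robot, y to its left, z up, the work surface at z = 0. Lengths are in m, angles in rad, forces in N, time in s.
With the tool pointing down it reaches from about 0.4 to 0.85 m from the base axis. Payload 6.9 kg.
Tool frame: the origin (TCP) lies midway between the tips of the shut fingers; the grasp point (between the pads) lies behind it (ctrl.pinch_z is the z of the grasp point in the tool frame, in m); z points along the fingers, y is the direction in which the jaws open and shut (so a half turn about z gives the same grasp; the last joint's range is limited). The gripper opens to 85 mm and grips with 20 to 120 N. Pads are 22 mm wide; open, the fingers measure 114 mm over their backs; the gripper's body (76 mm by 85 mm) begins 54 mm behind the grasp point. The pads swing forward as they close: fully open they stand 13 mm farther back than shut.
Start: joints at [-1.133, 0.507, -0.238, 1.5, 0.126, 1.149, -0.155], TCP at [0.204, 0.591, 0.231] pointing down, gripper open.
Joint ranges: [-3.08, 3.08], [-0.24, 2.05], [-1.43, 1.35], [0, 2.5], [-1.52, 4.66], [0.17, 1.96], [-2.89, 2.89]. Speed limits (rad/s): [2.39, 2.39, 3.14, 3.14, 3.14, 3.14, 3.14].

### API

Orientations are given as a unit quaternion [w, x, y, z].
In Python, from station import ctrl, get_state, vision, ticket, models gives the robot as it stands. Calls block until the motion is done:
- ctrl.movep(position, orientation): joint-space move of the TCP to a pose.
- ctrl.movel(position, frame=None, max_speed=0.15): straight line of the TCP; frame=None keeps the orientation; max_speed is the mean speed in m/s.
- ctrl.set_joints(angles): joint-space move.
- ctrl.ungrasp() and ctrl.close_gripper(force=None): open the fingers fully, or close them until they stop; force is the grip in N (None keeps the last).
- ctrl.pause(seconds).
- ctrl.ik(position, orientation): joint angles nearest the present ones, or None.
- get_state(): the state.
- vision.grab_frame(name): name is "side" or "top"; returns (picture, depth): 420x560x3 uint8, blue, green, red; 420x560 float32, m along the optical axis (not along the pixel's ray), 0 where there is no reading.
- vision.camera_info(name): a dict with "mtx" (3x3 intrinsics, pixels), "R" (3x3) and "t" (3): a world point X has camera coordinates R X + t. Camera axes: x right, y down, z forward; pixel columns grow to the right and rows downward; lengths in m; the calibration is good to about 2 mm. A picture is of the moment at which its call begins. camera_info takes no time and is no camera call.
A pose or a line that the arm cannot do raises ctrl.Unreachable and nothing moves.
- ticket.close_job(): hands the job in, once; it reports no verdict.
Trained networks look in the newest picture that a camera, given by its name, has taken for a name from the list of things; names that differ only in an ending like _2 or _b are one class to them, and where a whole thing is asked for, a point or a joint stands for the part that bears it (a point fixed in the world has none). Each returns a list of dicts, best first, with "p" (0 to 1); they miss things now and then, are a little off and sometimes report something else, mostly with a low value. They report only what shows in the picture. A call takes as long as a camera call. They do not tell look-alikes from the thing itself.
- models.recognise(camera, target): "point" ([column, row] in pixels, amid what is visible of it).
- models.masks_of(camera, target): "mask" (420x560 bool, what is visible of it) and "point" ([column, row] in pixels, amid what is visible of it).
The state is a dict: "time": time; "qpos": joint angles; "qd": joint speeds; "tau": joint torques, N m; "tcp_pos": TCP position; "eef_rot": TCP orientation; "contact_force": force on the tool from outside, world axes, zero at the start; "wrist_torque": the same for the moment, N m; "width": finger opening in m.
Only numpy, scipy, OpenCV 4.12 (cv2) and the standard library are available. Lean on these libraries where they do the work, as an engineer would, in place of code of your own. Each camera call takes 0.05 s, during which the arm holds its last target.

### The job

The grey cover plate lies on its housing with the holes out of line. Push the drift pin fully home through either hole of the cover into the housing, feeling for the hidden hole so that the taper draws the parts into line, then push the bolt fully home in the other hole and let go, leaving pin and bolt upright with their handles flat on the cover. Be gentle: never load the pin or the bolt with more than 30 N against the parts, keep the cover lying on its housing, and leave the board bin, screwdriver and white bottle alone.

Things in the scene. Friction and masses are not known exactly. Their poses are not given: they have to be found in the camera images.
- pin_grip (a point): Middle of the drift pin's handle: steel, square, 16 x 16 mm (sides along this point's x and y), 44 mm tall, z up. Below its flat underside (22 mm under this point) is a round shank 36 mm long: 12 mm of 10.5 mm diameter, then a 24 mm taper to a blunt flat 8 mm tip. 0.11 kg. Starts upright in the stand, the underside on the stand's top (42 mm).
- pin_collar (a point): Centre of the underside of the drift pin's handle, on its axis, where the shank begins. When the pin is home this lies on the cover's top, at the middle of its hole.
- bolt_grip (a point): Middle of the bolt's handle: steel, round, 22 mm diameter, 44 mm tall. Below its flat underside (22 mm under this point) is a round shank 30 mm long: 18 mm of 10.5 mm diameter, then a 12 mm cone to a blunt flat 8 mm tip. No thread: only pushed in. 0.12 kg. Starts upright in the stand like the pin; which hole has which varies.
- bolt_collar (a point): Centre of the underside of the bolt's handle, on its axis. When the bolt is home this lies on the cover's top, at the middle of its hole.
- stand: Fixed grey block, 60 x 140 mm, 42 mm tall, that holds pin and bolt upright in two 13 mm holes on its long middle line, 40 mm either side of its middle (along its y). Origin at the centre of its underside.
- nest: Fixed black plastic fixture plate, 160 x 220 x 8 mm with low guide strips; origin at the centre of its underside, long along its y. It carries the aluminium housing, 96 x 166 mm, top 52 mm above the bench, whose two holes are hidden under the cover: 12 mm diameter, 34 mm deep, 104 mm apart along the nest's y.
- nest_mid (a point): Point fixed to the nest, over its middle at the height of the housing's top (52 mm): where the point midway between the housing's two holes should be. In truth the housing sits up to 7 mm off this in the nest's x and in its y, differently each time, never turned; no pose tells where. It is held firmly and does not give under hand force.
- cover: Loose grey cover plate, 80 x 150 x 6 mm, about 0.2 kg, lying flat on the housing, its top 58 mm above the bench. Origin at the centre of its underside; z up. It slides freely by hand on the housing, and starts 5 to 8 mm off the nest's middle towards the nest's +y, within 2 mm in its x, turned up to 0.03 rad from the nest, so its holes are up to about 17 mm out of line with the housing's.
- cover_hole0 (a point): Middle of one 12 mm through hole of the cover, at the top face, 52 mm from the cover's middle along its -y.
- cover_hole1 (a point): Middle of the other 12 mm through hole of the cover, at the top face, 52 mm from the cover's middle along its +y.
- board_bin: Bystander: black bin, 110 x 170 mm, 70 mm tall, with green circuit boards on edge (top 93 mm). Origin at the centre of its underside.
- driver: Bystander: screwdriver with a black handle, lying on the bench.
- dispenser: Bystander: white capped bottle, 52 mm diameter, 120 mm tall, standing. Origin at the centre of its underside.
Things that resemble listed ones, but are neither listed nor needed, are in the scene too. Leave any purple look-alike of the part that bears pin_grip alone.

How it is judged:
On the way, in this order (a step that is already met when the one before it is completed fails the run):
1. the drift pin is fully home in one hole of the cover and the housing under it (((distance between pin_collar and cover_hole0 below 0.0035 m and angle between pin_grip's own z axis and vertical below 0.1 rad) or (distance between pin_collar and cover_hole1 below 0.0035 m and angle between pin_grip's own z axis and vertical below 0.1 rad)) and height (world z) of each of cover_hole0, cover_hole1 below 0.0605 m), for 0.2 s.
2. with the pin still home, the bolt is fully home in the other hole ((((distance between pin_collar and cover_hole0 below 0.0035 m and angle between pin_grip's own z axis and vertical below 0.1 rad) and (distance between bolt_collar and cover_hole1 below 0.0035 m and angle between bolt_grip's own z axis and vertical below 0.1 rad)) or ((distance between pin_collar and cover_hole1 below 0.0035 m and angle between pin_grip's own z axis and vertical below 0.1 rad) and (distance between bolt_collar and cover_hole0 below 0.0035 m and angle between bolt_grip's own z axis and vertical below 0.1 rad))) and height (world z) of each of cover_hole0, cover_hole1 below 0.0605 m), for 0.2 s.
At the end, for the whole second after the job is handed in: Pin home in one hole and bolt home in the other: the middle of each handle's underside within 3.5 mm of the middle of its hole at the cover's top, upright within 0.1 rad; both ends of the cover down on the housing (hole mouths under 60.5 mm high); all released and at rest (under 20 mm/s) (all of step 2 and linear speed of each of pin, bolt, cover below 0.02 m/s and contact force between each of pin, bolt, cover and the fingers below 0.1 N); the robot touches nothing.
It fails at once if the pin is loaded with more than 30 N against the housing, the nest or the cover plate (contact force between pin and nest above 30 N or contact force between pin and cover above 30 N).
It fails at once if the bolt is loaded with more than 30 N against the housing, the nest or the cover plate (contact force between bolt and nest above 30 N or contact force between bolt and cover above 30 N).
It fails at once if the cover is pushed more than 30 mm from its place or tipped more than 0.12 rad (distance of cover from where it was at the start of the episode above 0.03 m or angle between cover's own z axis and vertical above 0.12 rad).
It fails at once if the board bin, the screwdriver or the bottle is moved more than 20 mm (distance of any of board_bin, driver, dispenser from where it was at the start of the episode above 0.02 m).
It also fails if it takes over 72 s, if anything falls off the work surface, if the arm or the gripper's body presses on something with over 40 N, if the wrist force passes 120 N, or if a joint passes its speed limit or range.

## Working session

There is one attempt and no reset: what is moved stays moved. The work goes in short steps, each a Python script; the robot and the scene stay as the last script left them, time stands still between calls to the robot, and variables do not carry over. Pictures are saved under pics/ and viewed, and the job is handed in when it is done.

```bash
ls; mkdir -p pics; python3 - <<'E'
from station import ctrl,get_state,vision,ticket,models
import cv2
s=get_state();print(s);print(ctrl.pinch_z)
for n in("side","top"):
    p,d=vision.grab_frame(n);cv2.imwrite(f"pics/{n}0.png",p);i=vision.camera_info(n);print(n,i)
E
```

```text
pics
{'time': 0.0, 'qpos': array([-1.13352888,  0.50833649, -0.23749295,  1.50111064,  0.12568436,
        1.14888437, -0.1548027 ]), 'qd': array([ 2.38912161e-04,  7.64914466e-04,  1.47578033e-04,  7.21391374e-05,
       -4.72352592e-04,  1.28710853e-03, -4.05982478e-04]), 'tau': array([ 2.36785299e-04, -6.20626330e+01, -2.18651019e+00, -2.49630815e+01,
        1.26718424e-02,  1.24860139e-02,  7.90445171e-06]), 'tcp_pos': array([0.20349769, 0.59042806, 0.23043705]), 'eef_rot': array([-1.29724435e-04,  1.65134861e-01,  9.86270606e-01, -8.67147678e-04]), 'contact_force': array([-0.4664792 , -0.19145989,  0.49180406]), 'wrist_torque': array([ 0.01029347, -0.00706253, -0.05008443]), 'width': 0.08533443378522278}
-0.0187
side {'mtx': array([[393.38696018,   0.        , 280.41385847],
       [  0.        , 393.38696018, 212.48392181],
       [  0.        ,   0.        ,   1.        ]]), 'R': array([[-0.87165875, -0.48971023,  0.01987266],
       [-0.28379924,  0.47125964, -0.83508822],
       [ 0.39958606, -0.7335518 , -0.54975698]]), 't': array([0.56073751, 0.21554777, 0.63544844])}
top {'mtx': array([[502.14024305,   0.        , 273.41038547],
       [  0.        , 502.14024305, 210.76797363],
       [  0.        ,   0.        ,   1.        ]]), 'R': array([[-0.01231574, -0.99945392, -0.0306624 ],
       [-0.98764618,  0.01694948, -0.15578108],
       [ 0.15621572,  0.02836504, -0.98731559]]), 't': array([0.02894952, 0.63532558, 1.07522323])}
```

View pics/side0.png

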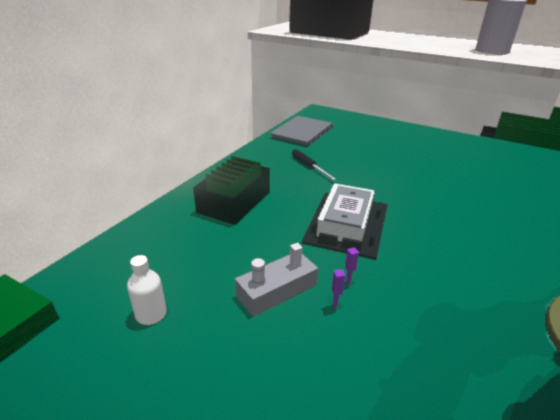

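View pics/top0.png

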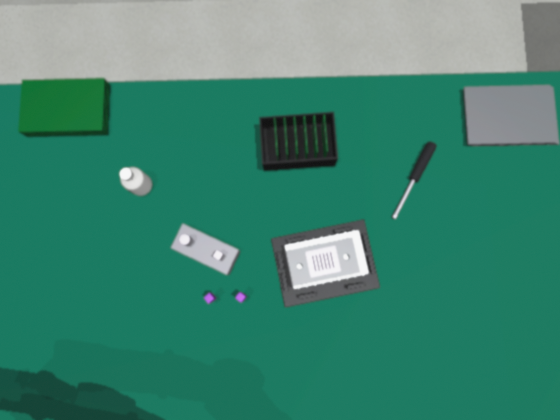

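The side view shows the round bolt at (258,270) and the square pin at (296,256) in the stand, with purple look-alikes at (337,285) and (351,260). The top view shows the bolt at (185,240), the pin at (218,255) and the cover holes at about (299,267) and (347,258). Next I'll measure them.

```bash
cat > h.py <<'E'
from station import ctrl,get_state,vision,ticket,models
import cv2,numpy as np
from scipy.spatial.transform import Rotation as Ro
CI={n:vision.camera_info(n) for n in("side","top")}
def onz(n,px,z):
    c=CI[n];r=c["R"].T@(np.linalg.inv(c["mtx"])@[px[0],px[1],1]);o=-c["R"].T@c["t"]
    return o+r*(z-o[2])/r[2]
def proj(n,X):
    c=CI[n];q=c["mtx"]@(c["R"]@np.asarray(X)+c["t"]);return q[:2]/q[2]
def tri(a,b):
    P=[CI[n]["mtx"]@np.c_[CI[n]["R"],CI[n]["t"]] for n in("top","side")]
    x=cv2.triangulatePoints(P[0],P[1],np.float64(a).reshape(2,1),np.float64(b).reshape(2,1)).ravel();return x[:3]/x[3]
E
python3 - <<'E'
from h import *
p,d=vision.grab_frame("top");q,e=vision.grab_frame("side")
np.savez("f0.npz",top=p,td=d,side=q,sd=e)
for t in["pin_grip","bolt_grip","stand","nest","cover","cover_hole0"]:
  for n in("top","side"):
    for m in models.masks_of(n,t)[:4]: 
        k=m["mask"];r=cv2.minAreaRect(np.argwhere(k)[:,::-1].astype(np.float32)) if k.any() else None
        print(t,n,round(m["p"],2),np.round(m["point"],1),k.sum(),np.round(r[0],1),np.round(r[1],1),round(r[2],1))
        cv2.imwrite(f"m_{n}_{t}.png",k.astype(np.uint8)*255) if m["p"]>.5 else 0
c=p[210:320,160:390];cv2.imwrite("pics/topz.png",cv2.resize(c,None,fx=3.4,fy=3.4,interpolation=cv2.INTER_CUBIC))
c=q[180:310,230:390];cv2.imwrite("pics/sidez.png",cv2.resize(c,None,fx=4.5,fy=4.5,interpolation=cv2.INTER_CUBIC))
E
```

```text
pin_grip top 0.61 [219.  256.1] 73 [218.8 255.3] [9.9 7.8] 45.0
pin_grip top 0.6 [242.4 294.8] 65 [241.  296.5] [7.8 7.8] 45.0
pin_grip top 0.42 [210.7 298.3] 75 [209.5 297.5] [8.5 8.5] 45.0
pin_grip side 0.77 [296.9 254.7] 262 [295.5 255. ] [24. 11.] 90.0
pin_grip side 0.73 [336.5 283.7] 306 [336.9 287.9] [11.3 36.6] 7.1
pin_grip side 0.64 [349.7 260.1] 320 [350.5 265.4] [11.7 35.8] 8.7
bolt_grip top 0.44 [186.8 241. ] 119 [186.2 239.6] [13.4  9.8] 26.6
bolt_grip side 0.57 [256.9 270.2] 318 [258.5 272. ] [13. 26.] 0.0
stand top 0.63 [204.2 248.8] 1531 [205.4 248.7] [64.6 27.2] 24.9
stand top 0.46 [331.5 276.4] 4131 [324.8 262.4] [70.7 96.9] 77.9
stand side 0.67 [275.2 287.6] 2779 [276.4 281.4] [41.7 83.7] 64.0
nest top 0.98 [332.9 278. ] 4278 [325.2 262.6] [71.5 97.2] 78.4
nest top 0.64 [323.1 265.1] 2477 [323.  260.9] [36.7 69. ] 78.7
nest side 0.76 [345.7 231.5] 2742 [345.  219.7] [75.9 64.3] 12.5
nest side 0.47 [307.4 160.3] 292 [312.9 164.6] [51.   8.9] 33.7
cover top 0.95 [320.4 262. ] 2489 [322.9 260.8] [37.  69.2] 78.5
cover top 0.49 [184.  238.4] 100 [185.7 239.6] [11.6  9.4] 26.6
cover side 0.72 [348.9 231.9] 2745 [345.2 220.1] [75.3 64.1] 11.8
cover side 0.55 [346.8 209. ] 1400 [347.2 205.6] [40.  39.3] 14.0
cover_hole0 top 0.73 [323.9 263.4] 2431 [323.1 261.5] [37.4 69.2] 77.9
cover_hole0 side 0.82 [348.5 207. ] 1412 [347.  205.6] [40.8 38.7] 12.5
```

```bash
ls
```

```text
f0.npz
h.py
m_side_bolt_grip.png
m_side_cover.png
m_side_cover_hole0.png
m_side_nest.png
m_side_pin_grip.png
m_side_stand.png
m_top_cover.png
m_top_cover_hole0.png
m_top_nest.png
m_top_pin_grip.png
m_top_stand.png
pics
```

View pics/topz.png

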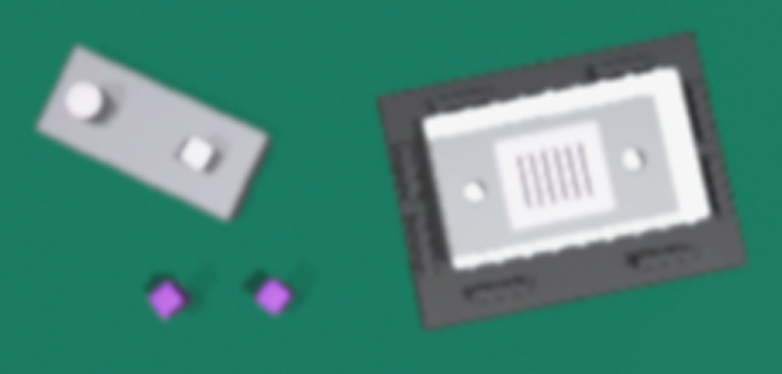

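View pics/sidez.png

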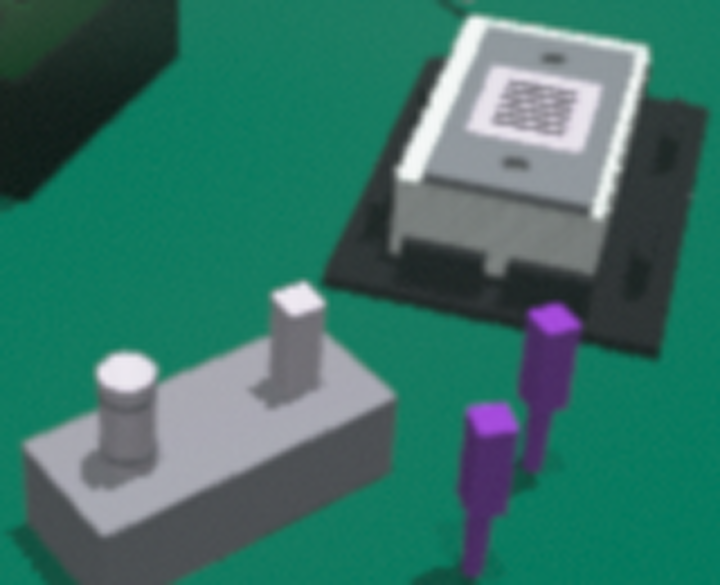

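```bash
python3 - <<'E'
from h import *
f=np.load("f0.npz");p=f["top"];q=f["side"]
def z(im,x0,x1,y0,y1,s,name):
    o=cv2.resize(im[y0:y1,x0:x1],None,fx=s,fy=s,interpolation=cv2.INTER_NEAREST)
    for x in range(x0,x1,10): cv2.putText(o,str(x),((x-x0)*s,10),0,.35,(0,0,255),1); cv2.line(o,((x-x0)*s,12),((x-x0)*s,18),(0,0,255),1)
    for y in range(y0,y1,10): cv2.putText(o,str(y),(0,(y-y0)*s+4),0,.35,(0,0,255),1)
    cv2.imwrite(name,o)
z(p,270,380,218,306,7,"pics/tc.png"); z(q,300,395,180,255,8,"pics/sc.png")
# top faces bright seg
g=cv2.cvtColor(p,cv2.COLOR_BGR2GRAY).astype(int); h=cv2.cvtColor(q,cv2.COLOR_BGR2GRAY).astype(int)
print(g[230:250,175:197]);print(g[246:264,208:228])
E
```

```text
[[ 92  93 101 124 155 175 183 186 186 186 186 186 187 187 187 188 187 185
  183 178 168 156]
 [ 92  97 110 138 166 182 185 186 186 187 186 186 187 187 188 188 189 189
  188 186 183 178]
 [ 93  99 120 150 174 184 186 187 187 187 187 186 186 187 188 188 187 188
  188 188 188 186]
 [ 94 107 133 163 180 186 188 189 192 194 192 189 186 187 187 186 185 185
  185 185 186 188]
 [ 99 119 149 173 184 189 196 205 211 213 210 202 193 187 183 179 180 179
  180 180 181 185]
 [107 133 162 180 188 197 214 225 228 229 228 224 214 195 176 169 172 174
  175 175 177 182]
 [118 148 174 184 193 211 227 234 236 237 237 236 231 214 175 153 159 169
  173 174 175 179]
 [134 162 180 188 200 221 233 237 238 239 240 240 238 227 185 142 142 159
  169 173 174 178]
 [149 173 184 190 209 228 236 238 240 240 241 241 240 232 196 141 124 141
  161 171 174 179]
 [162 180 186 192 213 231 238 239 240 241 241 241 240 232 198 140 115 127
  148 165 174 180]
 [173 183 186 191 211 230 238 240 241 241 241 241 239 230 188 133 112 119
  137 157 172 183]
 [180 186 187 190 202 223 235 239 241 241 241 240 236 221 169 122 111 118
  1
[... 1591 characters left out ...]
 142 163
  181 192]
 [194 193 188 176 172 198 227 237 241 243 243 241 230 189 141 128 140 162
  181 193]
 [194 194 191 187 183 192 211 227 237 242 242 237 212 158 128 132 150 172
  188 195]
 [195 194 194 193 191 190 196 210 225 235 236 224 180 136 127 141 163 183
  193 196]
 [194 195 194 194 194 193 193 197 208 218 218 196 156 132 138 158 178 190
  196 197]
 [195 194 194 195 195 194 194 195 197 200 197 182 160 150 159 177 190 195
  197 197]
 [195 194 195 194 195 195 195 195 196 196 193 188 180 177 181 189 194 197
  197 197]
 [194 194 195 195 195 195 195 195 195 195 195 194 192 192 193 195 196 196
  197 197]
 [193 194 194 195 195 195 195 195 196 196 196 195 196 196 196 197 197 198
  197 197]]
```

View pics/tc.png

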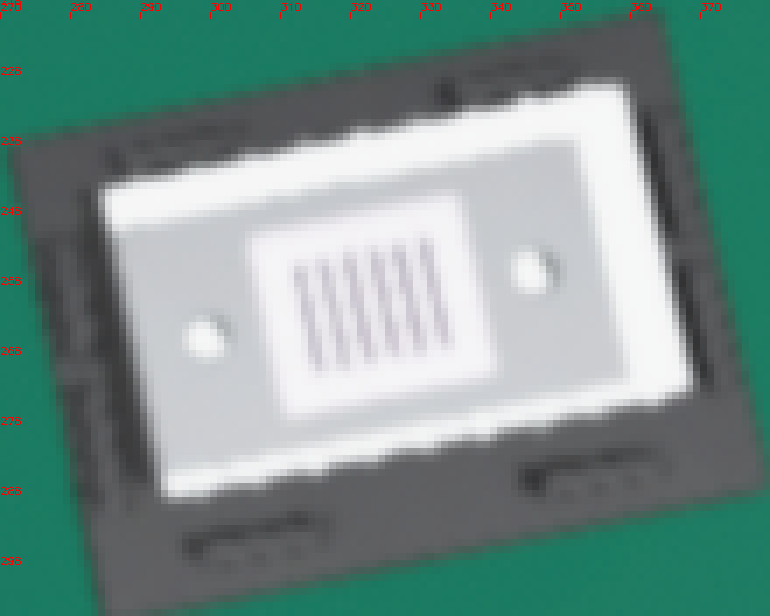

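View pics/sc.png

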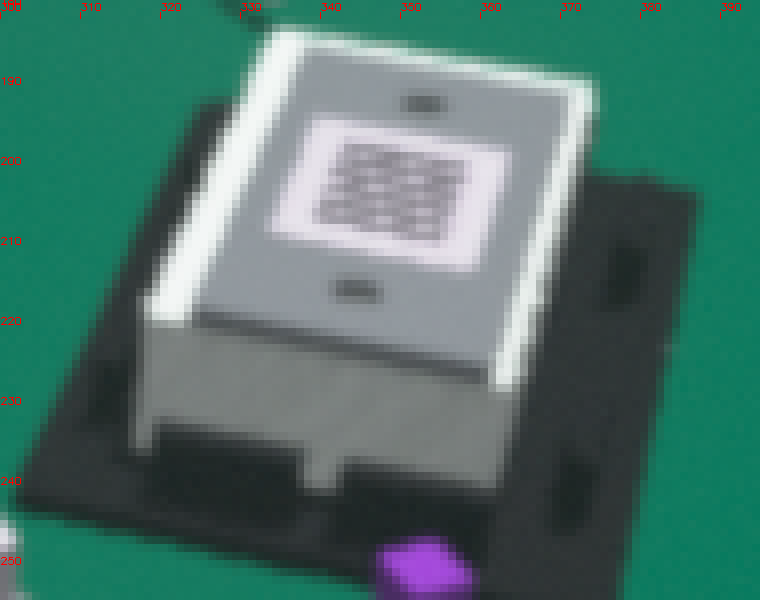

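```bash
cat > fit.py <<'E'
from h import *
from scipy.ndimage import map_coordinates
def edge(g,a,b,half=3.0,n=60,m=.12,sign=None):
    a=np.array(a,float);b=np.array(b,float);d=(b-a)/np.linalg.norm(b-a);nn=np.array([-d[1],d[0]])
    o=np.arange(-half,half+.01,.1);pts=[]
    for t in np.linspace(m,1-m,n):
        c=a+t*(b-a);P=c+o[:,None]*nn
        v=map_coordinates(g,[P[:,1],P[:,0]],order=1)
        gr=np.gradient(v); gr=gr if sign is None else np.clip(gr*sign,0,None)
        w=np.abs(gr)**2; 
        if np.abs(gr).max()<.5: continue
        pts.append(c+nn*(w@o/w.sum()))
    l=cv2.fitLine(np.float32(pts),cv2.DIST_HUBER,0,.01,.01).ravel()
    r=np.abs((np.array(pts)-l[2:])@[-l[1],l[0]])
    return l,np.median(r),len(pts)
def inter(l,k):
    A=np.array([[l[0],-k[0]],[l[1],-k[1]]]);s=np.linalg.solve(A,k[2:]-l[2:]);return l[2:]+s[0]*l[:2]
E
python3 - <<'E'
from fit import *
f=np.load("f0.npz");g=cv2.cvtColor(f["top"],cv2.COLOR_BGR2GRAY).astype(float)
print("cam",-CI["top"]["R"].T@CI["top"]["t"],-CI["side"]["R"].T@CI["side"]["t"])
E={"Ht":((284.2,244.2),(358.9,229.8)),"Hr":((358.9,229.8),(368.4,273.5)),"Hb":((368.4,273.5),(292.6,288.4)),
"Ct":((285.4,250.6),(352.1,237.5)),"Cr":((352.1,237.5),(359.4,271.5)),"Cb":((359.4,271.5),(292.1,284.9)),"Cl":((292.1,284.9),(285.4,250.6))}
L={k:edge(g,*v,half=2.2) for k,v in E.items()}
for k,v in L.items():print(k,v[0].round(3),v[1].round(2),v[2])
w=lambda l,zz:[onz("top",l[2:]+s*l[:2],zz) for s in(-20,20)]
def wl(k,zz):
    a,b=w(L[k][0],zz);d=(b-a)[:2];return a[:2],d/np.linalg.norm(d)
ang={}
for k in L:
    a,d=wl(k,.052 if k[0]=="H" else .058);ang[k]=np.degrees(np.arctan2(d[1],d[0]))
print(ang)
def rect(ks,zz):
    c=[inter(L[ks[i]][0],L[ks[(i+1)%4]][0]) for i in range(len(ks))]
    return [onz("top",x,zz)[:2].round(4) for x in c]
print("C corners tr,br,bl,tl",rect(["Ct","Cr","Cb","Cl"],.058))
tr=onz("top",inter(L["Ht"][0],L["Hr"][0]),.052);br=onz("top",inter(L["Hr"][0],L["Hb"][0]),.052);print("H tr br",tr,br,np.linalg.norm(tr-br))
for c in [(299.2-.0,267),(346.3,257.2)]: print(onz("top",c,.058))
def cen(g,x0,x1,y0,y1,th):
    s=g[y0:y1,x0:x1];w=np.clip(s-th,0,None);yy,xx=np.mgrid[y0:y1,x0:x1];return (w*xx).sum()/w.sum(),(w*yy).sum()/w.sum()
b=cen(np.minimum(g,225),175,197,230,250,200);p=cen(np.minimum(g,225),208,228,246,264,200);print(b,p,onz("top",b,.086),onz("top",p,.086))
E
python3 - <<'E'
from fit import *
f=np.load("f0.npz");q=f["side"]
h=cv2.cvtColor(q,cv2.COLOR_BGR2GRAY)
print(h[254:274,248:270]);print(h[238:258,286:306])
E
```

```text
cam [ 0.45986665 -0.01233347  1.16144402] [0.29602771 0.63915427 0.51820027]
Ht [ 9.79000e-01 -2.03000e-01  3.18987e+02  2.37166e+02] 0.1 60
Hr [2.25000e-01 9.74000e-01 3.64848e+02 2.56047e+02] 0.02 60
Hb [ 9.80000e-01 -2.01000e-01  3.27277e+02  2.82093e+02] 0.11 60
Ct [ 9.80000e-01 -2.00000e-01  3.16484e+02  2.44326e+02] 0.08 60
Cr [2.19000e-01 9.76000e-01 3.56329e+02 2.57949e+02] 0.03 60
Cb [ 9.79000e-01 -2.02000e-01  3.27215e+02  2.78316e+02] 0.05 60
Cl [1.99000e-01 9.80000e-01 2.88550e+02 2.67789e+02] 0.03 60
{'Ht': np.float64(-79.12253825138247), 'Hr': np.float64(-169.28311583716086), 'Hb': np.float64(-79.25471337665219), 'Ct': np.float64(-79.30346217751669), 'Cr': np.float64(-169.512502984095), 'Cb': np.float64(-79.19826329958188), 'Cl': np.float64(-169.40588852213438)}
C corners tr,br,bl,tl [array([ 0.5729, -0.1519]), array([ 0.4973, -0.1659]), array([ 0.4693, -0.0194]), array([ 0.5451, -0.0052])]
H tr br [ 0.59142529 -0.16855585  0.052     ] [ 0.49315218 -0.18715469  0.052     ] 0.10001760711717249
[ 0.5091892  -0.03543471  0.058     ]
[ 0.5290692  -0.13861165  0.058     ]
(n
[... 3057 characters left out ...]
 104  94
   89  90]
 [ 90  91  91  97 103 107 109 117 137 147 141 128 117 113 113 112 101  93
   91  91]
 [ 90  90  90  97 104 106 106 107 111 112 111 112 112 111 112 111 102  93
   90  91]
 [ 92  91  94  99 105 108 106 108 110 111 113 112 112 112 112 111 101  92
   90  91]
 [ 91  92  93  99 106 106 106 108 110 110 112 112 112 112 113 116 109  98
   92  92]
 [ 96 104 109 114 110 109 107 108 111 113 111 113 113 112 116 128 135 117
   98  92]
 [119 133 143 145 125 111 107 110 112 111 111 112 113 113 117 136 153 145
  118 102]
 [150 161 164 157 126 110 107 109 111 112 113 112 111 111 119 138 162 162
  146 126]
 [167 170 170 159 125 110 108 109 112 112 112 112 112 111 118 137 164 169
  165 155]]
```

```bash
cat >> h.py <<'E'
def ori(jawdeg):
    a=np.radians(jawdeg);y=np.array([np.cos(a),np.sin(a),0]);z=np.array([0,0,-1.]);x=np.cross(y,z)
    q=Ro.from_matrix(np.c_[x,y,z]).as_quat();return np.array([q[3],q[0],q[1],q[2]])
def st(tag=""):
    s=get_state();print(tag,"t",round(s["time"],2),"tcp",s["tcp_pos"].round(4),"F",np.round(s["contact_force"],2),"M",np.round(s["wrist_torque"],2),"w",round(s["width"],4));return s
E
python3 - <<'E'
from h import *
f=np.load("f0.npz");
h=cv2.cvtColor(f["side"],cv2.COLOR_BGR2GRAY).astype(float);
def cen(g,x0,x1,y0,y1,th,mx):
    s=np.minimum(g[y0:y1,x0:x1],mx);w=np.clip(s-th,0,None);yy,xx=np.mgrid[y0:y1,x0:x1];return (w*xx).sum()/w.sum(),(w*yy).sum()/w.sum()
b=cen(h,248,268,255,268,150,225);p=cen(h,288,303,240,251,150,225)
for n,a,c in(("bolt",(183.84,238.89),b),("pin",(217.39,254.65),p)):
    X=tri(a,c);print(n,a,c,"tri",X.round(4),"res",(proj("top",X)-a).round(2),(proj("side",X)-c).round(2))
for px in((241,296.5),(209.5,297.5)):print(onz("top",px,.08).round(3))
for j in(154.3,-25.7):
    for P in([.5367,.1401,.16],[.5308,-.1367,.12],[.511,-.034,.1]):
        k=ctrl.ik(P,ori(j));print(j,None if k is None else np.round(k,2))
E
```

```text
bolt (183.84, 238.89) (np.float64(257.82753896215104), np.float64(262.3666723754067)) tri [0.571  0.213  0.0843] res [0.2  0.44] [-0.99 -0.22]
pin (217.39, 254.65) (np.float64(295.8934085510689), np.float64(246.06739904988123)) tri [0.5362 0.1401 0.0836] res [0.12 0.32] [-0.66 -0.13]
[0.447 0.09  0.08 ]
[0.446 0.157 0.08 ]
154.3 [ 0.01  0.49 -0.47  1.79  0.27  0.92  2.12]
154.3 [ 0.37  0.51 -0.24  1.86  0.16  0.8   2.74]
154.3 [ 0.27  0.5  -0.37  1.97  0.27  0.72  2.43]
-25.7 [-0.5   0.48  0.31  1.8  -0.18  0.89 -0.57]
-25.7 [-0.08  0.54  0.44  1.86 -0.31  0.81  0.07]
-25.7 [-0.21  0.51  0.34  1.97 -0.25  0.7  -0.16]
```

Triangulated handle tops come out at 84 mm, against 86 mm from the text, so they agree. Now I'll grasp the pin.

```bash
python3 - <<'E'
from h import *
Q=ori(-25.7)
ctrl.movep([.5367,.1401,.17],Q);st("above")
ctrl.movel([.5367,.1401,.0525],max_speed=.12);s=st("down")
ctrl.close_gripper(40);st("grip")
p,_=vision.grab_frame("side");cv2.imwrite("pics/g1.png",cv2.resize(p[140:340,200:400],None,fx=3,fy=3))
ctrl.movel([.5367,.1401,.135],max_speed=.12);ctrl.pause(.3);st("up")
p,_=vision.grab_frame("side");cv2.imwrite("pics/g2.png",cv2.resize(p[140:340,200:400],None,fx=3,fy=3))
E
```

```text
above t 2.83 tcp [0.5364 0.1418 0.1699] F [ 0.07  0.53 -0.58] M [ 0.   -0.03 -0.02] w 0.0854
down t 3.97 tcp [0.5372 0.1402 0.0531] F [ 0.76 -0.5  -0.78] M [-0.03 -0.04 -0.  ] w 0.0856
grip t 4.6 tcp [0.5368 0.1401 0.0527] F [-1.3  -0.02  2.86] M [-0.04  0.22  0.04] w 0.0151
up t 5.79 tcp [0.5365 0.14   0.1345] F [ 0.11  0.14 -1.37] M [0.01 0.01 0.03] w 0.0158
```

View pics/g2.png

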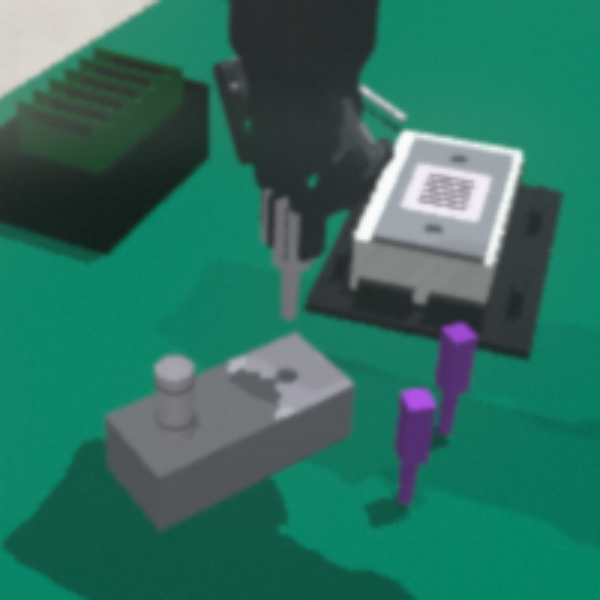

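View pics/g1.png

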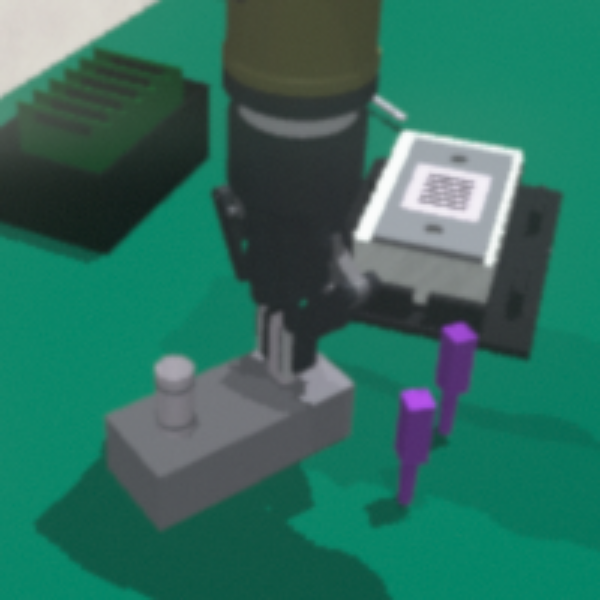

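```bash
python3 - <<'E'
from h import *
print(proj("side",[.5365,.14,.0878]),proj("side",[.5365,.14,.1058]))
Q=ori(-25.7)
ctrl.movep([.5308,-.1367,.15],Q);st("above")
ctrl.movel([.5308,-.1367,.112],max_speed=.08);ctrl.pause(.3);st("hover")
p,_=vision.grab_frame("side");cv2.imwrite("pics/g3.png",cv2.resize(p[150:260,290:400],None,fx=5,fy=5,interpolation=cv2.INTER_CUBIC))
p,_=vision.grab_frame("top");cv2.imwrite("pics/g4.png",cv2.resize(p[210:310,270:390],None,fx=5,fy=5,interpolation=cv2.INTER_CUBIC))
E
```

```text
[295.20567247 243.97528008] [295.62237282 235.84481552]
above t 6.92 tcp [ 0.5313 -0.1347  0.1498] F [-0.01  0.51 -1.61] M [ 0.09  0.   -0.01] w 0.0151
hover t 7.84 tcp [ 0.531  -0.1368  0.1124] F [ 0.22 -0.74 -1.35] M [ 0.05 -0.01 -0.04] w 0.0153
```

View pics/g3.png

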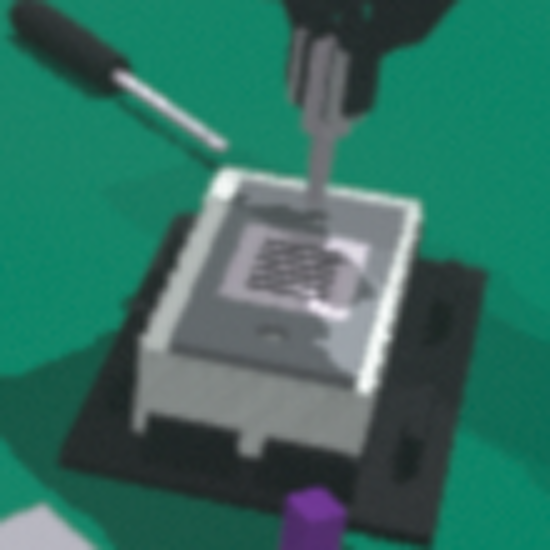

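View pics/g4.png

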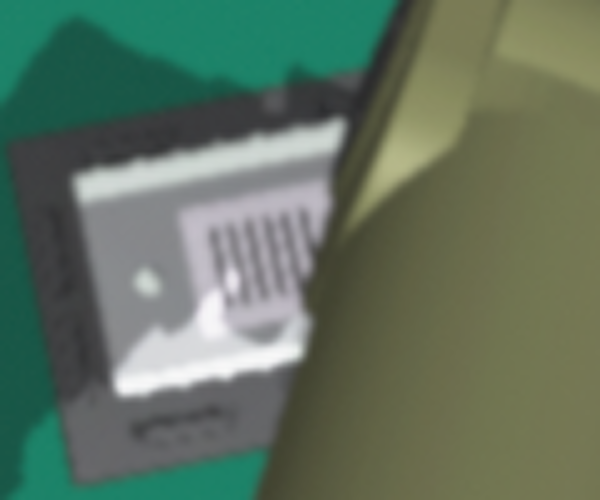

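```bash
python3 - <<'E'
from h import *
print("tip pred",proj("side",[.531,-.1368,.0657]),"hole pred",proj("side",[.5308,-.1367,.058]),"hole1",proj("side",[.5114,-.0345,.058]))
b=proj("side",[.5308,-.1367,.058])
for d in([.001,0,0],[0,.001,0]):print(proj("side",np.array([.5308,-.1367,.058])+d)-b)
E
```

```text
tip pred [352.10790447 188.97920636] hole pred [351.77667947 191.89021996] hole1 [343.2159747  215.18415384]
[-0.40532467 -0.11285558]
[-0.1532959   0.18605744]
```

The side view shows the pin tip at about (353,190), right over hole0 at (352.5,192.4). That residual matches the calibration bias, so I'll go down while watching the force.

```bash
cat >> h.py <<'E'
def F0(n=4):
    f=[]
    for _ in range(n): f.append(get_state()["contact_force"]);ctrl.pause(.03)
    return np.mean(f,0)
def down(x,y,z0,z1,step,fmax,tare,v=.03,verbose=True):
    "step down; stop when upward force over fmax; returns z, force"
    z=z0
    while z>z1+1e-6:
        z=max(z1,z-step);ctrl.movel([x,y,z],max_speed=v);f=F0(2)-tare
        if verbose:print("z%.4f act %.4f F %s"%(z,get_state()["tcp_pos"][2],f.round(1)))
        if f[2]>fmax: return z,f
    return z,f
E
python3 - <<'E'
from h import *
t=F0(8);np.save("tare.npy",t);print(t)
print(down(.5308,-.1367,.112,.0975,.0015,4,t))
st()
E
```

```text
[ 0.06545384  0.06293833 -1.00397251]
z0.1105 act 0.1104 F [ 0.5 -0.6  0.2]
z0.1090 act 0.1090 F [ 0.1 -0.7 -0.3]
z0.1075 act 0.1075 F [-0.5 -0.2 -0.1]
z0.1060 act 0.1060 F [ 0.4  0.4 -0.5]
z0.1045 act 0.1045 F [-0.1 -0.1 -0.7]
z0.1030 act 0.1030 F [ 0.5  0.1 -0.3]
z0.1015 act 0.1015 F [-0.1  0.1 -0.6]
z0.1000 act 0.1000 F [-0.3 -0.3 -0.7]
z0.0985 act 0.0987 F [ 0.1 -0.5  2.2]
z0.0975 act 0.0985 F [-2.   0.4 11.6]
(0.0975, array([-1.97014359,  0.37785611, 11.55851047]))
 t 11.38 tcp [ 0.5311 -0.1369  0.0985] F [-1.88  0.49 10.19] M [ 0.16  0.51 -0.04] w 0.0151
```

Contact came at TCP z 0.0987. That puts the tip on the housing top, through the cover hole. Next I'll drag towards the estimated housing hole, pressing lightly.

```bash
python3 - <<'E'
from h import *
t=np.load("tare.npy")
a=np.array([.5308,-.1367]);b=np.array([.5362,-.1452])
ctrl.movel([*a,.0993],max_speed=.03)
ctrl.movel([*(a+.55*(b-a)),.0993],max_speed=.03);print(F0()-t)
for s in np.arange(.55,1.36,.12):
    q=a+s*(b-a);ctrl.movel([*q,.0981],max_speed=.04);f=F0(2)-t
    print(round(s,2),q.round(4),get_state()["tcp_pos"].round(4),f.round(1))
    if f[2]<1.5:
        z,f=down(*q,.0981,.0965,.0008,5,t)
        if f[2]<3: break
st()
E
```

```text
[-0.29231573  0.14297743 -0.16272758]
0.55 [ 0.5338 -0.1414] [ 0.534  -0.1415  0.0985] [-0.3  0.7  4.3]
0.67 [ 0.5344 -0.1424] [ 0.5341 -0.1418  0.0983] [-2.1  1.8  7.1]
0.79 [ 0.5351 -0.1434] [ 0.5343 -0.1421  0.0982] [-2.9  2.8  8. ]
0.91 [ 0.5357 -0.1444] [ 0.5354 -0.144   0.0978] [-0.9  1.8  1.1]
z0.0973 act 0.0971 F [-0.7  0.6 -0.5]
z0.0965 act 0.0964 F [-0.7  0.3 -1. ]
 t 13.99 tcp [ 0.5356 -0.1446  0.0964] F [-0.08  0.48 -0.88] M [0.15 0.11 0.02] w 0.0153
```

It dropped in near the estimate. I'll keep going down, giving way to side forces.

```bash
cat >> h.py <<'E'
def follow(q,z,z1,step,fmax,tare,gain=.00025,v=.04):
    q=np.array(q,float)
    while z>z1+1e-6:
        z=max(z1,z-step);ctrl.movel([*q,z],max_speed=v);f=F0(2)-tare
        s=get_state();print("z%.4f act %s cmd %s F %s"%(z,s["tcp_pos"].round(4),q.round(4),f.round(1)))
        if f[2]>fmax: break
        l=f[:2]; 
        if np.linalg.norm(l)>1.2: q=q+np.clip(gain*l,-.0008,.0008)
    return q,z,f
E
python3 - <<'E'
from h import *
t=np.load("tare.npy")
q,z,f=follow([.5357,-.1444],.0965,.071,.002,8,t)
np.save("q.npy",[*q,z]);st()
E
```

```text
z0.0945 act [ 0.5357 -0.1445  0.0944] cmd [ 0.5357 -0.1444] F [ 0.2  0.5 -0. ]
z0.0925 act [ 0.5357 -0.1445  0.0925] cmd [ 0.5357 -0.1444] F [-1.   0.3  0.2]
z0.0905 act [ 0.5357 -0.1444  0.0904] cmd [ 0.5357 -0.1444] F [-0.9  0.3 -0.4]
z0.0885 act [ 0.5357 -0.1444  0.0884] cmd [ 0.5357 -0.1444] F [-0.2  0.   0.5]
z0.0865 act [ 0.5357 -0.1444  0.0864] cmd [ 0.5357 -0.1444] F [-1.3  0.5 -0.6]
z0.0845 act [ 0.5355 -0.1444  0.0845] cmd [ 0.5354 -0.1443] F [-0.1  0.9 -0.4]
z0.0825 act [ 0.5354 -0.1443  0.0825] cmd [ 0.5354 -0.1443] F [ 0.2 -0.7 -0. ]
z0.0805 act [ 0.5353 -0.1443  0.0804] cmd [ 0.5354 -0.1443] F [0.1 0.7 0. ]
z0.0785 act [ 0.5353 -0.1443  0.0784] cmd [ 0.5354 -0.1443] F [-0.7 -0.2 -0.1]
z0.0765 act [ 0.5353 -0.1442  0.0764] cmd [ 0.5354 -0.1443] F [-0.3  0.7 -0. ]
z0.0745 act [ 0.5353 -0.1442  0.0744] cmd [ 0.5354 -0.1443] F [-0.1  0.5 -0.9]
z0.0725 act [ 0.5353 -0.1443  0.0724] cmd [ 0.5354 -0.1443] F [-0.7  0.4 -0.5]
z0.0710 act [ 0.5354 -0.1443  0.0709] cmd [ 0.5354 -0.1443] F [-0.4  0.2 -0.5]
 t 18.11 tcp [ 0.5354 -0.1443  0.0709] F [-0.18  0.7  -2.55] M [0.07 0.01 0.02] w 0.0153
```

```bash
python3 - <<'E'
from h import *
t=np.load("tare.npy")
q,z,f=follow([.5354,-.1443],.071,.0665,.0007,4,t)
st("seated"); ctrl.ungrasp(); st("open")
ctrl.movel([*q,.15],max_speed=.2);st("up")
p,_=vision.grab_frame("side");cv2.imwrite("pics/g5.png",cv2.resize(p[150:260,290:400],None,fx=5,fy=5,interpolation=cv2.INTER_CUBIC))
ctrl.movep([.5718,.2130,.17],ori(-25.7));st()
q,e=vision.grab_frame("top");cv2.imwrite("pics/g6.png",cv2.resize(q[210:310,270:390],None,fx=5,fy=5,interpolation=cv2.INTER_CUBIC));np.savez("f1.npz",top=q,side=vision.grab_frame("side")[0])
E
```

```text
z0.0703 act [ 0.5354 -0.1443  0.0703] cmd [ 0.5354 -0.1443] F [-0.5  0.7  0. ]
z0.0696 act [ 0.5354 -0.1443  0.0696] cmd [ 0.5354 -0.1443] F [-0.   0.1  0.5]
z0.0689 act [ 0.5354 -0.1443  0.0689] cmd [ 0.5354 -0.1443] F [-1.2  0.9  1.1]
z0.0682 act [ 0.5354 -0.1443  0.0687] cmd [ 0.5351 -0.1441] F [-1.1  0.3  7. ]
seated t 19.38 tcp [ 0.5354 -0.1443  0.0687] F [-1.81  0.1   5.47] M [0.11 0.29 0.02] w 0.0156
open t 20.06 tcp [ 0.5351 -0.1441  0.0682] F [-0.54 -0.92 -0.68] M [-0.01 -0.04  0.01] w 0.0854
up t 20.62 tcp [ 0.535  -0.1439  0.15  ] F [-0.33 -0.79  0.7 ] M [-0.02 -0.01  0.04] w 0.0859
 t 22.02 tcp [0.5722 0.2107 0.1699] F [ 0.38 -0.43 -0.41] M [-0.05 -0.03 -0.03] w 0.0855
```

View pics/g5.png

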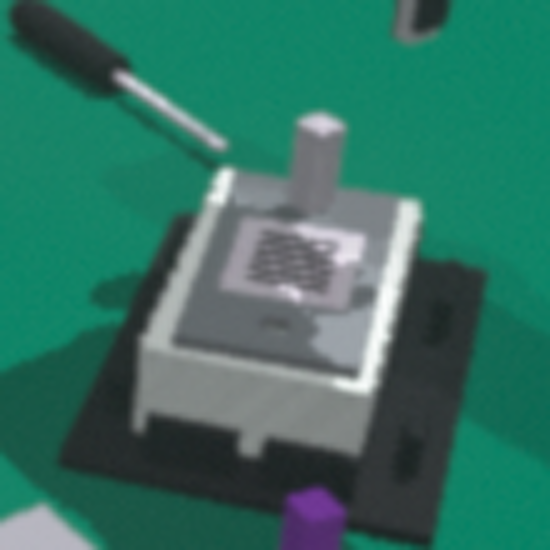

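View pics/g6.png

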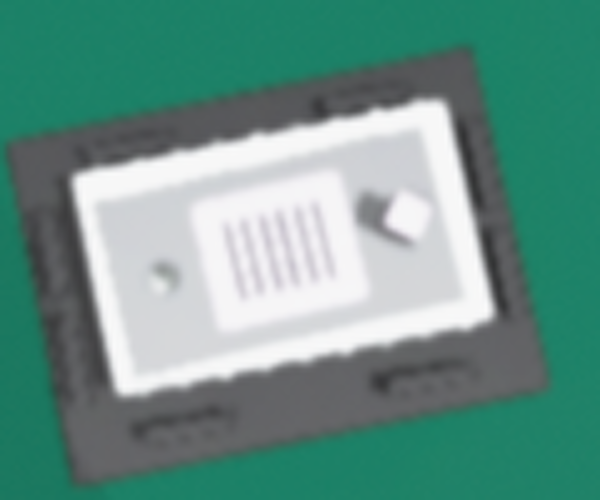

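```bash
python3 - <<'E'
from fit import *
f=np.load("f1.npz");g=cv2.cvtColor(f["top"],cv2.COLOR_BGR2GRAY).astype(float)
c=lambda x,y:(x/5+269.6,y/5+209.6)
C=[c(97,200),c(425,130),c(465,300),c(130,378)];H=[c(72,173),c(440,98),c(493,322),c(117,397)]
for n,K,zz in(("C",C,.058),("H",H,.052)):
    L=[edge(g,K[i],K[(i+1)%4],half=2)  for i in range(4)]
    for l,r,m in L:
        a,b=[onz("top",l[2:]+s*l[:2],zz) for s in(-20,20)];d=b-a;print(n,np.degrees(np.arctan2(d[1],d[0])).round(2),round(r,2),m)
    P=[onz("top",inter(L[i][0],L[i-1][0]),zz)[:2] for i in range(4)];print(np.round(P,4),np.mean(P,0).round(4))
# pin top in view
s=np.minimum(g[245:262,342:362],235);w=np.clip(s-225,0,None);yy,xx=np.mgrid[245:262,342:362];print(onz("top",((w*xx).sum()/w.sum(),(w*yy).sum()/w.sum()),.102))
o=cv2.resize(f["top"][255:275,290:315],None,fx=24,fy=24,interpolation=cv2.INTER_NEAREST);cv2.imwrite("pics/g7.png",o)
for n,X in(("top",[.5159,-.0422,.058]),):print(proj(n,X))
E
```

```text
C -77.38 0.1 60
C -167.58 0.03 60
C -77.37 0.06 60
C -167.55 0.07 60
[[ 0.5459 -0.0123]
 [ 0.5781 -0.156 ]
 [ 0.5029 -0.1725]
 [ 0.4707 -0.0289]] [ 0.5244 -0.0924]
H -79.14 0.08 60
H -169.22 0.02 60
H -79.25 0.11 60
H -169.23 0.03 60
[[ 0.5595 -0.0018]
 [ 0.5915 -0.1685]
 [ 0.493  -0.1873]
 [ 0.4613 -0.0204]] [ 0.5264 -0.0945]
[ 0.53730813 -0.15389848  0.102     ]
[302.2361047  263.87077002]
```

View pics/g7.png

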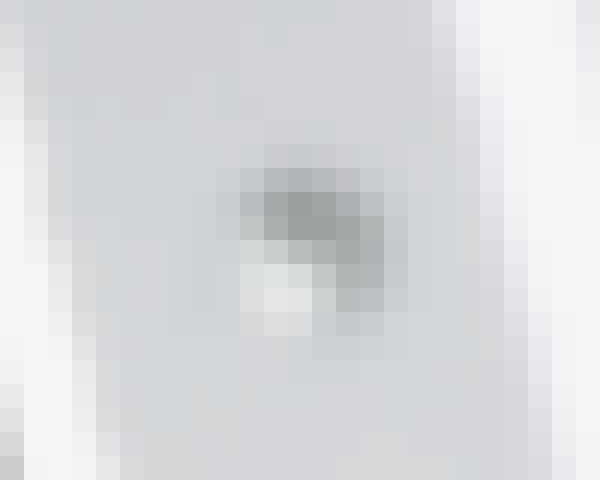

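The pin is home and the cover is now 1.8° off the housing. That leaves cover hole1 about 3.3 mm toward −x of the hidden hole. Now the bolt.

```bash
python3 - <<'E'
from h import *
ctrl.movel([.5718,.2130,.0525],max_speed=.12);st("down")
ctrl.close_gripper(40);st("grip")
ctrl.movel([.5718,.2130,.15],max_speed=.15);st("up")
p,_=vision.grab_frame("side");cv2.imwrite("pics/g8.png",cv2.resize(p[140:340,200:400],None,fx=3,fy=3))
ctrl.movep([.5129,-.0426,.13],ori(-25.7))
ctrl.movel([.5129,-.0426,.104],max_speed=.08);ctrl.pause(.3);st("hover")
t=F0(8);np.save("tare2.npy",t)
p,_=vision.grab_frame("side");cv2.imwrite("pics/g9.png",cv2.resize(p[150:260,290:400],None,fx=5,fy=5,interpolation=cv2.INTER_CUBIC))
E
```

```text
down t 23.25 tcp [0.5724 0.2131 0.0533] F [ 0.18  0.29 -0.17] M [ 0.02 -0.01  0.02] w 0.0857
grip t 23.86 tcp [0.5719 0.2131 0.0528] F [-1.    0.05  3.1 ] M [-0.04  0.17 -0.04] w 0.021
up t 24.66 tcp [0.5711 0.2129 0.149 ] F [ 0.2   0.01 -0.87] M [-0.01  0.05 -0.02] w 0.0207
hover t 26.51 tcp [ 0.5132 -0.0426  0.1044] F [-0.19 -0.85 -0.42] M [0.   0.02 0.03] w 0.021
```

View pics/g8.png

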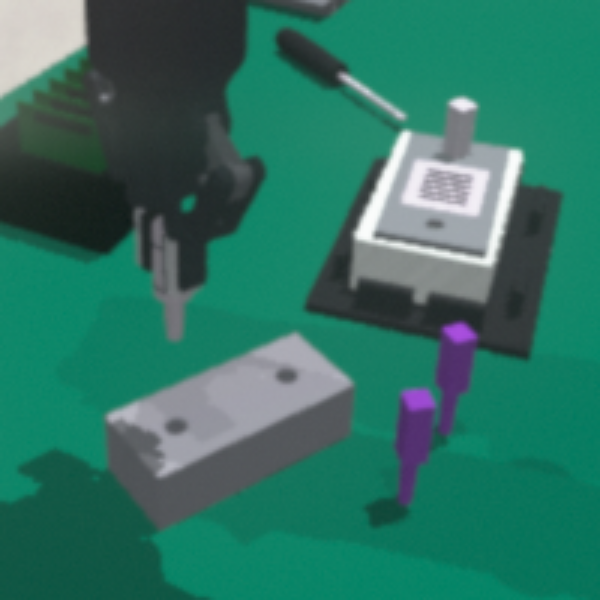

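View pics/g9.png

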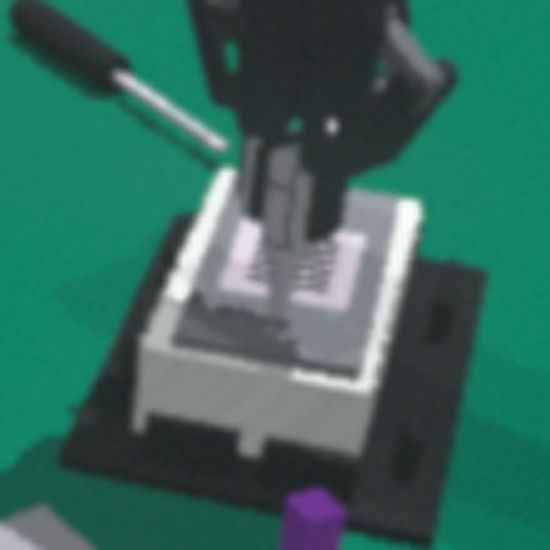

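```bash
python3 - <<'E'
from h import *
t=np.load("tare2.npy")
print(down(.5133,-.0426,.104,.0915,.0015,4,t))
st()
E
```

```text
z0.1025 act 0.1024 F [ 0.8 -0.1 -0.7]
z0.1010 act 0.1009 F [-0.2  0.3 -0.5]
z0.0995 act 0.0995 F [-0.4  0.1 -0.6]
z0.0980 act 0.0980 F [-0.2  0.1 -0.9]
z0.0965 act 0.0965 F [-0.   0.1  0.2]
z0.0950 act 0.0950 F [ 0.1 -0.2 -0.9]
z0.0935 act 0.0935 F [ 0.2  0.6 -1. ]
z0.0920 act 0.0922 F [-0.   0.1  3.3]
z0.0915 act 0.0915 F [ 1.9  1.2 -0.4]
(0.0915, array([ 1.85159409,  1.17905655, -0.39678281]))
 t 29.68 tcp [ 0.5139 -0.0425  0.0915] F [ 2.53  0.9  -0.71] M [ 0.26 -0.52 -0.01] w 0.0206
```

The tip is slipping over the edge towards +x, as predicted. I'll move to the predicted hole and go down.

```bash
python3 - <<'E'
from h import *
t=np.load("tare2.npy")
ctrl.movel([.5148,-.0424,.0915],max_speed=.02);print((F0()-t).round(1))
ctrl.movel([.5158,-.0422,.0915],max_speed=.02);print((F0()-t).round(1))
q,z,f=follow([.5158,-.0422],.0915,.071,.0015,8,t,gain=.0003)
np.save("q.npy",[*q,z]);st()
E
```

```text
[ 0.6  1.4 -0.3]
[-1.   1.  -0.4]
z0.0900 act [ 0.5158 -0.0422  0.0899] cmd [ 0.5158 -0.0422] F [-1.   1.1 -0.9]
z0.0885 act [ 0.5157 -0.042   0.0885] cmd [ 0.5155 -0.0419] F [-0.6  0.7 -0.7]
z0.0870 act [ 0.5155 -0.0419  0.087 ] cmd [ 0.5155 -0.0419] F [-0.8  1.  -0.5]
z0.0855 act [ 0.5154 -0.0417  0.0855] cmd [ 0.5153 -0.0416] F [ 0.8 -0.2 -0.3]
z0.0840 act [ 0.5154 -0.0417  0.084 ] cmd [ 0.5153 -0.0416] F [ 1.  -0.6 -1. ]
z0.0825 act [ 0.5154 -0.0417  0.0825] cmd [ 0.5153 -0.0416] F [ 0.7 -0.2 -0.5]
z0.0810 act [ 0.5155 -0.0417  0.081 ] cmd [ 0.5153 -0.0416] F [ 1.8 -0.8 -0.4]
z0.0795 act [ 0.5157 -0.0418  0.0794] cmd [ 0.5158 -0.0418] F [ 1.2 -0.7 -0.5]
z0.0780 act [ 0.5158 -0.0419  0.0778] cmd [ 0.5162 -0.042 ] F [-0.2 -0.2 -1.4]
z0.0765 act [ 0.5159 -0.0419  0.0763] cmd [ 0.5162 -0.042 ] F [ 0.   0.7 -1.1]
z0.0750 act [ 0.516  -0.0419  0.0749] cmd [ 0.5162 -0.042 ] F [-0.5  0.6 -0.9]
z0.0735 act [ 0.5161 -0.042   0.0734] cmd [ 0.5162 -0.042 ] F [-0.7  1.  -0.6]
z0.0720 act [ 0.5161 -0.0418  0.072 ] cmd [ 0.5159 -0.0417] F [ 0.1 -0.1  0.1]
z0.0710 act [ 0.5161 -0.0418  0.071 ] cmd [ 0.5159 -0.0417] F [ 0.4  0.5 -0.5]
 t 34.88 tcp [ 0.5161 -0.0418  0.071 ] F [ 0.08  0.51 -1.01] M [-0.03 -0.01 -0.07] w 0.021
```

```bash
python3 - <<'E'
from h import *
t=np.load("tare2.npy")
q,z,f=follow([.5160,-.0418],.071,.0662,.0007,4,t)
st("seated"); ctrl.ungrasp(); st("open")
s=get_state()["tcp_pos"]
ctrl.movel([s[0],s[1],.16],max_speed=.2);ctrl.movep([.45,.25,.25],ori(-25.7));ctrl.pause(.3);st("away")
p,_=vision.grab_frame("side");cv2.imwrite("pics/ga.png",cv2.resize(p[150:260,290:400],None,fx=5,fy=5,interpolation=cv2.INTER_CUBIC))
q,_=vision.grab_frame("top");cv2.imwrite("pics/gb.png",cv2.resize(q[210:310,270:390],None,fx=5,fy=5,interpolation=cv2.INTER_CUBIC));np.savez("f2.npz",top=q,side=p)
E
```

```text
z0.0703 act [ 0.516  -0.0418  0.0703] cmd [ 0.516  -0.0418] F [-0.   0.3 -1.2]
z0.0696 act [ 0.516  -0.0418  0.0696] cmd [ 0.516  -0.0418] F [ 0.4  0.1 -0.6]
z0.0689 act [ 0.516  -0.0418  0.0689] cmd [ 0.516  -0.0418] F [ 0.5  0.1 -0.4]
z0.0682 act [ 0.516  -0.0418  0.0687] cmd [ 0.516  -0.0418] F [-1.7  0.1  5.3]
seated t 36.14 tcp [ 0.516  -0.0418  0.0687] F [-1.8   0.14  4.63] M [-0.03  0.26 -0.02] w 0.0209
open t 36.78 tcp [ 0.516  -0.0418  0.0682] F [ 0.25  0.14 -0.09] M [-0.03 -0.01  0.01] w 0.0855
away t 38.88 tcp [0.4504 0.2491 0.2498] F [-0.01 -0.26  0.66] M [-0.03 -0.06  0.04] w 0.085
```

View pics/ga.png

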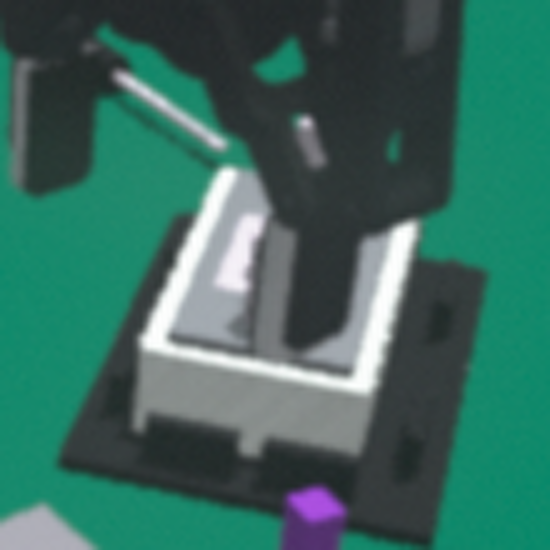

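View pics/gb.png

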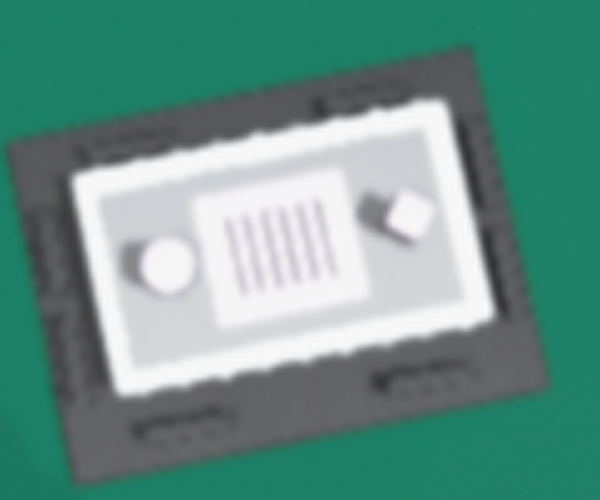

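The top view shows the cover square on the housing, with the bolt at crop (168,266) and the pin at (410,215). The gripper blocks the side view, so I'll move it away and look again.

```bash
python3 - <<'E'
from h import *
ctrl.set_joints([-1.133,0.507,-0.238,1.5,0.126,1.149,-0.155]);ctrl.pause(.3);st("away")
p,_=vision.grab_frame("side");cv2.imwrite("pics/gc.png",cv2.resize(p[150:260,290:400],None,fx=5,fy=5,interpolation=cv2.INTER_CUBIC));cv2.imwrite("pics/gd.png",p)
E
```

```text
away t 40.83 tcp [0.2045 0.5906 0.2318] F [-0.66 -0.59  0.01] M [-0.01 -0.03 -0.03] w 0.0852
```

View pics/gc.png

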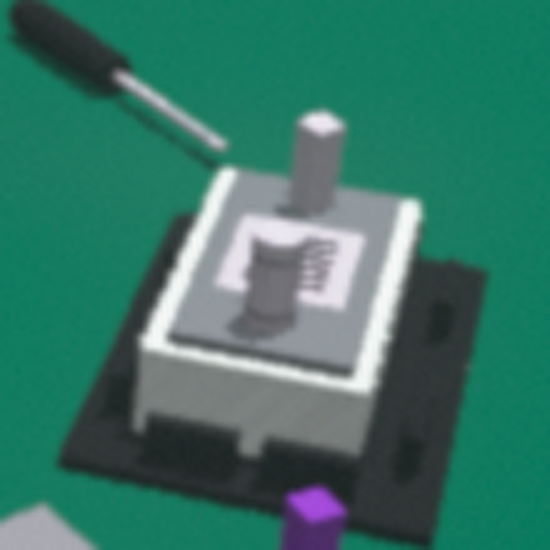

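View pics/gd.png

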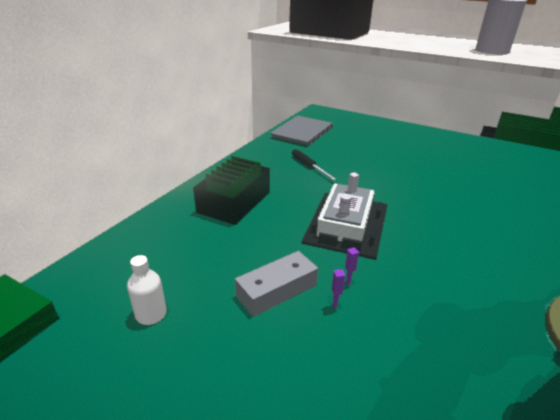

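Bolt and pin look seated on the cover and the bystanders haven't moved. The bolt may lean slightly, so I'll check that against a projected vertical.

```bash
python3 - <<'E'
from h import *
for X in([.516,-.0418],[.5354,-.1443]):
    print("pred 5x crop: base,top",*[((proj("side",[*X,z])-[290,150]+.4)*5).round(0) for z in(.058,.102)],"top cam",*[((proj("top",[*X,z])-[270,210]+.4)*5).round(0) for z in(.058,.102)])
X=np.array([.516,-.0418,.102]);print("0.1 rad lean x/y shifts top px (5x):",[((proj("side",X+d)-proj("side",X))*5).round(1) for d in([.0044,0,0],[0,.0044,0])])
E
```

```text
pred 5x crop: base,top [264. 317.] [276. 228.] top cam [162. 271.] [165. 266.]
pred 5x crop: base,top [307. 202.] [319. 118.] top cam [396. 223.] [408. 216.]
0.1 rad lean x/y shifts top px (5x): [array([-9.9, -2.8]), array([-3.9,  4.7])]
```

Both parts are upright: the bolt's lean in the picture matches a true vertical. In the top view the handle tops are within 3 crop px (about 1 mm) of prediction. Both also seated at the same TCP height, 0.0687. Handing in.

```bash
python3 - <<'E'
from h import *
ticket.close_job();st("done")
E
```

```text
the job is handed in; nothing more can be done
the job is handed in; nothing more can be done
```

The drift pin is home in cover_hole0 and the bolt in cover_hole1, both released. I handed the job in at about 41 s, with the arm back at its start pose and touching nothing.

- **Pin:** the tip touched the housing top through the cover hole. I dragged it about 9 mm towards the hole position estimated from the housing's outline in the pictures, and it dropped in. The largest force I read was about 12 N.
- **Bolt:** with the pin home, the cover was still about 1.8° off the housing. The bolt's cone drew it into line, with readings up to about 5 N.
- **Last checks:**
  - Both handles seated at the expected TCP height of 68.7 mm.
  - The top view shows the cover square on the housing, with the handle tops within about 1 mm of where they should be.
  - The side view shows both parts upright, and the board bin, screwdriver, bottle and purple look-alikes unmoved.
- **Disagreement:** the bolt's top face read about 10 px too low in the enlarged side view, which would be about 4 mm. I put this down to the bright face blending into the white label behind it, because the seating force and height say it is fully home. I couldn't confirm it from the picture itself.

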